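Turn the row of seals round into the new tray

TASK

Move the four stone seals from the dark tray into the pale tray in reverse order: the seal next to the dark tray's white knob goes to the pocket farthest from the pale tray's white knob, and so on along the row, so that the last one ends up next to the pale tray's knob. Set each seal down gently, standing upright in its pocket; do not drop one or let one fall over.

Things in the scene. Friction and masses are not known exactly. Their poses are not given: they have to be found in the camera images.
- seal_square: Stone seal, plain square column 26 x 26 mm, 60 mm tall, flat top. Of buff-coloured stone, about 90 g. Origin: centre of its underside, z up along the seal. Starts upright in a tray_old pocket, its x along the tray's x within 0.2 rad, up to 4 mm off centre.
- seal_round: Stone seal, round column 26 mm in diameter, 56 mm tall, flat top. Of buff-coloured stone, about 90 g. Origin: centre of its underside, z up along the seal. Starts upright in a tray_old pocket, its x along the tray's x within 0.2 rad, up to 4 mm off centre.
- seal_ball: Stone seal, square column 26 x 26 mm, 46 mm tall, carrying a 19 mm ball on a short neck, 68 mm tall in all. Of buff-coloured stone, about 90 g. Origin: centre of its underside, z up along the seal. Starts upright in a tray_old pocket, its x along the tray's x within 0.2 rad, up to 4 mm off centre.
- seal_oblong: Stone seal, oblong column 18 mm (its x) by 30 mm (its y), 56 mm tall, flat top. Of buff-coloured stone, about 90 g. Origin: centre of its underside, z up along the seal. Starts upright in a tray_old pocket, its x along the tray's x within 0.2 rad, up to 4 mm off centre.
- tray_old: The dark wooden seal tray, full at the start. Fixed board 64 (x) x 238 (y) x 16 mm. Origin: underside, centre of the row of pockets. Four pockets 42 x 42 mm, 8 deep, at y = +78, +26, -26, -78 mm, each with a 2 mm cork bottom: a seal's foot stands 10 mm above the desk. White china knob 22 mm wide, top at 35 mm, at y = +119 mm: +y is the knob end, -y the plain end. Any yaw.
- tray_new: The pale wooden seal tray, same make, empty at the start. Fixed board 64 (x) x 238 (y) x 16 mm. Origin: underside, centre of the row of pockets. Four pockets 42 x 42 mm, 8 deep, at y = +78, +26, -26, -78 mm, each with a 2 mm cork bottom: a seal's foot stands 10 mm above the desk. White china knob 22 mm wide, top at 35 mm, at y = +119 mm: +y is the knob end, -y the plain end. Any yaw.
- liner_square: Cork square 40 x 40 mm, 2 mm thick, fixed at the bottom of the tray_old pocket in which seal_square stands at the start; it shows round the foot of that seal and stays there, marking where that seal came from. All four cork squares look alike. Origin: centre of its underside, 8 mm above the desk; axes as the tray's.
- liner_round: Cork square 40 x 40 mm, 2 mm thick, fixed at the bottom of the tray_old pocket in which seal_round stands at the start; it shows round the foot of that seal and stays there, marking where that seal came from. All four cork squares look alike. Origin: centre of its underside, 8 mm above the desk; axes as the tray's.
- liner_ball: Cork square 40 x 40 mm, 2 mm thick, fixed at the bottom of the tray_old pocket in which seal_ball stands at the start; it shows round the foot of that seal and stays there, marking where that seal came from. All four cork squares look alike. Origin: centre of its underside, 8 mm above the desk; axes as the tray's.
- liner_oblong: Cork square 40 x 40 mm, 2 mm thick, fixed at the bottom of the tray_old pocket in which seal_oblong stands at the start; it shows round the foot of that seal and stays there, marking where that seal came from. All four cork squares look alike. Origin: centre of its underside, 8 mm above the desk; axes as the tray's.
There are look-alikes about, which are no part of the job. What is shaped like the seal_round but orange, purple or red is not meant.

How it is judged:
By the outcome, as a careful person would: the job done as asked, in the order asked, and still so for the second after the job is handed in, with the robot touching nothing.
It also fails if it takes over 104 s, if anything falls off the work surface, if the arm or the gripper's body presses on something with over 40 N, if the wrist force passes 120 N, or if a joint passes its speed limit or range.

ROBOT

A 6-joint arm with a two-finger parallel gripper is mounted at the origin on the work surface. World frame = base frame: x ahead of the robot, y to its left, z up, the work surface at z = 0. Lengths are in mm, angles in rad, forces in N, time in s.
With the tool pointing down it reaches from about 325 to 1000 mm from the base axis. Payload 5.1 kg.
Tool frame: the origin (TCP) lies on the centre line of the jaws, within the pads' length; the fingertips stand 17 mm ahead of it and the grasp point (between the pads) lies 2 mm behind it; z points along the fingers, y is the line along which they close (so a half turn about z gives the same grasp; the last joint's range is limited). The gripper opens to 85 mm and grips with 20 to 120 N. Pads are 22 mm wide; open, the fingers measure 114 mm over their backs; the gripper's body (76 mm by 85 mm) begins 54 mm behind the grasp point. The pads swing forward as they close: fully open they stand 13 mm farther back than shut.
Start: joints at [-1.391, 0.124, 1.65, -0, 1.367, -0.083], TCP at [168.828, -627.68, 248.322] pointing down, gripper open.
Joint ranges: [-2.61, 2.61], [-1.02, 2.33], [0.03, 2.71], [-1.35, 4.49], [0.32, 2.68], [-2.91, 2.91]. Speed limits (rad/s): [2.57, 2.57, 3.14, 3.14, 3.14, 3.14].

INTERFACE

Orientations are given as a unit quaternion [x, y, z, w].
In Python, from rig import bot gives the robot as it stands. Calls block until the motion is done:
- bot.goto(position, orientation): joint-space move of the TCP to a pose.
- bot.movel(position, ori=None, v=150): straight line of the TCP; ori=None keeps the orientation; v is the mean speed in mm/s.
- bot.set_joints(angles): joint-space move.
- bot.gripper_to(opening): finger opening in mm; the grip force is fixed at half the most; returns when the fingers have stopped.
- bot.hold(seconds).
- bot.inverse_kinematics(position, orientation): joint angles nearest the present ones, or None.
- bot.observe(): the state.
- bot.snapshot(name): name is "scene" or "top" or "wrist"; returns the picture (420x560x3 uint8, red, green, blue); there is no depth.
- bot.camera_info(name): a dict with "intrinsics" (3x3 intrinsics, pixels), "rvec" (rotation vector, rad) and "tvec" (3), from world to camera coordinates, as OpenCV has them. Camera axes: x right, y down, z forward; pixel columns grow to the right and rows downward; lengths in mm; the calibration is good to about 2 mm. A picture is of the moment at which its call begins: read the wrist's pose just before it. camera_info takes no time and is no camera call; for the wrist camera it gives the pose at the moment of the call.
A pose or a line that the arm cannot do raises bot.PlanningError and nothing moves.
- bot.job_done(): hands the job in; it is judged then, once.
The state is a dict: "t": time; "q": joint angles; "qvel": joint speeds; "joint_efforts": joint torques, N m; "position": TCP position; "tcp_rot": TCP orientation; "force": force on the tool from outside, world axes, zero at the start; "moment": the same for the moment, N m; "finger_gap": finger opening in mm; "grip_force": force on a finger pad.
Only numpy, scipy, OpenCV 4.12 (cv2) and the standard library are available. Lean on these libraries where they do the work, as an engineer would, in place of code of your own. Each camera call takes 0.05 s, during which the arm holds its last target. There are 200 camera calls.

## Working session

There is one attempt and no reset: what is moved stays moved. The work goes in short steps, each a Python script; the robot and the scene stay as the last script left them, time stands still between calls to the robot, and variables do not carry over. Pictures are saved under pics/ and viewed, at most 14 in all, crops included, and the job is handed in when it is done.

```bash
mkdir -p pics; ls; python3 - <<'E'
from rig import bot
import cv2
for n in ("scene","top"):
    im=bot.snapshot(n); cv2.imwrite(f"pics/{n}0.png",im[:,:,::-1])
    c=bot.camera_info(n); print(n,c)
o=bot.observe(); print(o["t"],o["tcp_rot"],o["finger_gap"])
E
```

```text
pics
scene {'intrinsics': array([[528.37846705,   0.        , 275.03172926],
       [  0.        , 528.37846705, 202.58991491],
       [  0.        ,   0.        ,   1.        ]]), 'rvec': array([ 2.19641116,  1.37411979, -0.41397437]), 'tvec': array([-166.30118494, -377.38890432, 1333.2389276 ])}
top {'intrinsics': array([[434.22804398,   0.        , 278.09936926],
       [  0.        , 434.22804398, 209.22722218],
       [  0.        ,   0.        ,   1.        ]]), 'rvec': array([ 2.11796634, -2.16386649,  0.20561767]), 'tvec': array([-43.18017406, 538.63127967, 796.58327887])}
0.1 [ 9.91378416e-01  1.31026502e-01 -6.56441151e-05 -9.42361144e-04] 85.28259690590899
```

View pics/scene0.png

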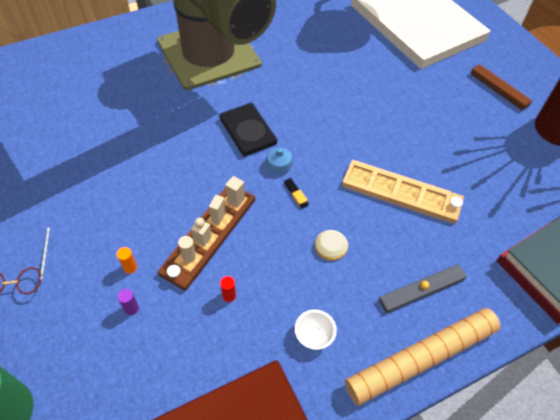

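View pics/top0.png

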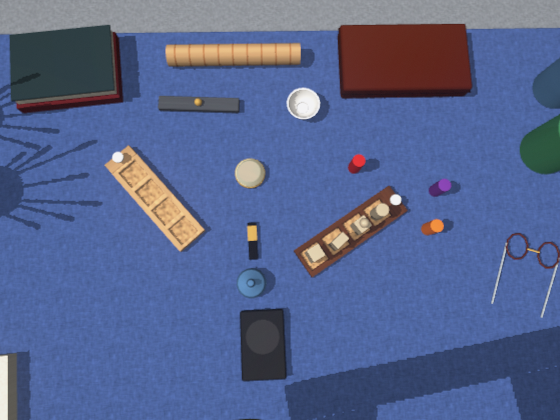

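Scene view: the dark tray has its knob at (173,271). From the knob along the row, the seals are round (187,249), ball (201,232), then probably oblong (217,210) and square (235,192). The pale tray's knob is at (456,202). In the top view, the dark knob is at (396,200) and its seals run to (315,255). The pale knob is at (118,157) and its far end is near (190,240). The orange, purple and red cylinders are the decoys, and none of them stands in the tray.

```bash
cat > h.py <<'E'
import numpy as np, cv2
from rig import bot
from scipy.spatial.transform import Rotation as R
def ray(px,cam,z):
    """pixels -> world points on plane z"""
    K=cam["intrinsics"]; M=cv2.Rodrigues(np.array(cam["rvec"]))[0]; t=np.array(cam["tvec"]).ravel()
    px=np.atleast_2d(px).astype(float)
    d=(np.linalg.inv(K)@np.c_[px,np.ones(len(px))].T).T@M
    c=-M.T@t
    return c+d*((z-c[2])/d[:,2])[:,None]
def proj(P,cam):
    return cv2.projectPoints(np.atleast_2d(P).astype(float),np.array(cam["rvec"]),np.array(cam["tvec"]),cam["intrinsics"],None)[0][:,0]
def down(yaw):
    """tool down, tool y (closing line) along world angle yaw (mod pi)"""
    y=np.array([np.cos(yaw),np.sin(yaw),0]); z=np.array([0,0,-1.]); x=np.cross(y,z)
    return R.from_matrix(np.c_[x,y,z]).as_quat()
def best(pos,yaw):
    """of the two half-turn equivalents the one with the smaller last joint"""
    c=[(abs(q[5]),tuple(down(a)),q) for a in (yaw,yaw+np.pi) for q in [bot.inverse_kinematics(list(pos),list(down(a)))] if q is not None]
    return min(c,key=lambda k:k[0])[1:]
E
python3 - <<'E'
from h import *
c=bot.camera_info("top"); im=cv2.imread("pics/top0.png")
for n,k,f in (("old",(396,200),[(380,211),(361,225),(338,241),(315,255)]),("new",(118,157),[(128,170),(145,191),(165,212),(182,232)])):
    print(n,ray(k,c,30)[0].round(),ray(f,c,60 if n=="old" else 10).round()[:,:2].tolist())
big=lambda a,s:cv2.resize(a,None,fx=s,fy=s,interpolation=cv2.INTER_CUBIC)
s=cv2.imread("pics/scene0.png")
A=big(s[165:295,150:265],4); B=big(im[180:285,285:415],4)
h=max(A.shape[0],B.shape[0]); 
B=cv2.resize(B,(400,int(400*B.shape[0]/B.shape[1]))); A=cv2.resize(A,(400,int(400*A.shape[0]/A.shape[1])))
h=max(len(A),len(B)); o=np.zeros((h,800,3),np.uint8); o[:len(A),:400]=A; o[:len(B),400:]=B
cv2.imwrite("pics/crop1.png",o)
ci=bot.camera_info("wrist"); M=cv2.Rodrigues(np.array(ci["rvec"]))[0]
st=bot.observe(); Rt=R.from_quat(st["tcp_rot"]).as_matrix()
print("wrist cam in tool:",(Rt.T@(-M.T@np.array(ci["tvec"]).ravel()-st["position"])).round(1),(Rt.T@M.T).round(2).tolist(),ci["intrinsics"][0])
E
```

```text
old [ 555. -291.   30.] [[528.0, -250.0], [502.0, -212.0], [472.0, -166.0], [447.0, -122.0]]
new [653. 264.  30.] [[631.0, 250.0], [587.0, 214.0], [543.0, 173.0], [501.0, 138.0]]
wrist cam in tool: [  77.4    0.6 -125.2] [[0.0, -0.95, -0.3], [1.0, -0.0, 0.0], [-0.0, -0.3, 0.95]] [321.45184681   0.         276.08443589]
```

View pics/crop1.png

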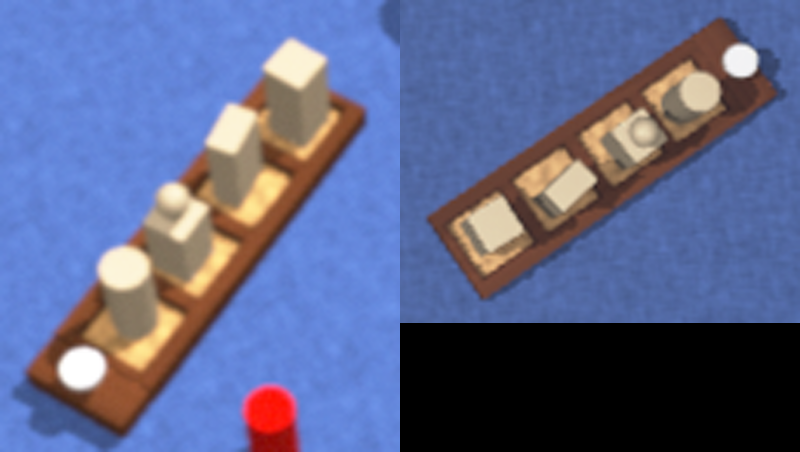

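Order from the dark knob: round (120,270 in the left crop), ball (172,230), oblong (235,150), square (295,80). The buff round column standing in the tray is seal_round; the coloured cylinders stand outside it. Next I take close wrist views of both trays.

```bash
python3 - <<'E'
from h import *
import pickle
d={}
for n,p,ty in (("new",(566,194,215),np.radians(40.8)),("old",(488,-188,215),np.radians(-57.7))):
    o,q=best(p,ty-np.pi/2)   # tray x = tray y - 90deg
    bot.goto(list(p),list(o))
    bot.hold(.15)
    c=bot.camera_info("wrist"); im=bot.snapshot("wrist")[:,:,::-1]
    cv2.imwrite(f"pics/w_{n}.png",im); d[n]=c
    s=bot.observe(); print(n,s["t"],s["position"],np.abs(s["qvel"]).max(),q)
pickle.dump(d,open("cams.pkl","wb"))
E
```

```text
new 3.4917 [566.15460917 193.61044673 214.96839447] 0.002569962558169635 [ 2.40503235e-01  3.41433374e-02  1.80223837e+00 -4.44089210e-16
  1.30521094e+00  1.09920523e+00]
old 5.5417 [ 488.19974858 -187.62828942  215.0035051 ] 0.0026068208264214843 [-4.70396624e-01 -1.36649760e-01  1.96622844e+00 -4.44089210e-16
  1.31201397e+00 -1.03413797e+00]
```

View pics/w_new.png

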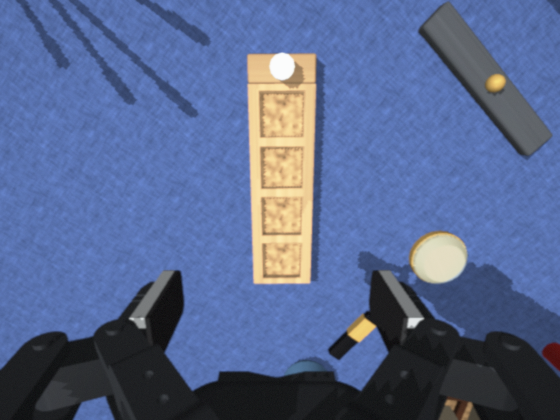

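View pics/w_old.png

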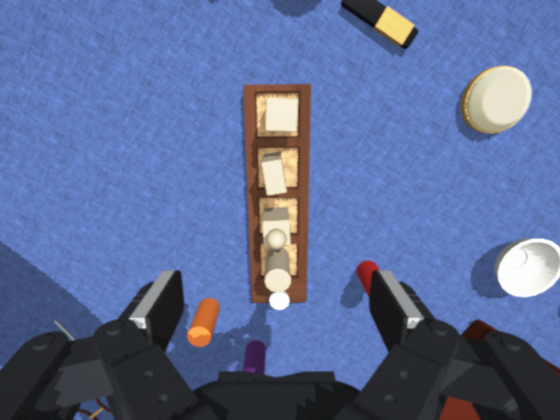

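New tray, wrist view: knob (282,66), pockets at about (282,114), (283,167), (282,215), (281,260). Old tray: tops are square (282,114), oblong (274,174), ball column about (276,228) with its ball at (276,239), round (277,279), knob (279,300). All lie within the board. Next I measure the boards, knobs and tops by mask.

```bash
cat > meas.py <<'E'
from h import *
import pickle
d=pickle.load(open("cams.pkl","rb"))
def blob(m,seed=None,amin=30):
    cs=[c for c in cv2.findContours(m.astype(np.uint8),cv2.RETR_EXTERNAL,cv2.CHAIN_APPROX_NONE)[0] if cv2.contourArea(c)>amin]
    return cs if seed is None else max((c for c in cs if cv2.pointPolygonTest(c,seed,True)>-3),key=cv2.contourArea)
def rect(c,cam,z):
    P=ray(c[:,0],cam,z)[:,:2]; (ctr,s,a)=cv2.minAreaRect(P.astype(np.float32))
    return np.array(ctr),s,a
im={n:cv2.imread(f"pics/w_{n}.png") for n in d}
hsv={n:cv2.cvtColor(im[n],cv2.COLOR_BGR2HSV) for n in d}
def chan(n): return [hsv[n][:,:,i].astype(int) for i in range(3)]
tray={}
for n,ks in (("new",(282,66)),("old",(279,300))):
    H,S,V=chan(n); cam=d[n]
    m=((H<25)&(S>60)); roi=np.zeros_like(m); roi[40:308,235:325]=1
    m=m&roi; white=(S<40)&(V>215)&roi
    k=blob(white&(abs(np.mgrid[:420,:560][0]-ks[1])<11),ks,5)
    kc=ray(cv2.minEnclosingCircle(k)[0],cam,33)[0][:2]; kr=cv2.minEnclosingCircle(ray(k[:,0],cam,33)[:,:2].astype(np.float32))[1]
    mm=cv2.morphologyEx((m|(S<110)&roi&(V>120)).astype(np.uint8),cv2.MORPH_CLOSE,np.ones((5,5))) if n=="old" else cv2.morphologyEx(m.astype(np.uint8),cv2.MORPH_CLOSE,np.ones((9,9)))
    b=max(blob(mm),key=cv2.contourArea)
    print(n,"knob",kc.round(1),"r",round(kr,1),"board",rect(b,cam,16),cv2.boundingRect(b))
if __name__=="__main__":
    for n in d: 
        H,S,V=chan(n)
        for r in ((100,150) if n=="new" else (114,172,228,258)):
            print(n,r,[tuple(hsv[n][r,c].tolist()) for c in range(244,318,4)])
E
python3 meas.py
```

```text
new knob [656.1 263.7] r 11.0 board (array([576.42675781, 193.66659546]), (235.68685913085938, 63.879295349121094), 41.04424285888672) (248, 54, 68, 229)
old knob [ 556.3 -289.1] r 11.9 board (array([ 500.90048218, -204.86116028]), (66.52800750732422, 243.9395294189453), 32.86227798461914) (242, 83, 70, 225)
new 100 [(111, 125, 179), (9, 50, 206), (20, 91, 243), (20, 90, 244), (16, 105, 160), (16, 110, 209), (18, 104, 233), (18, 103, 236), (16, 109, 205), (16, 110, 202), (16, 110, 199), (16, 110, 201), (19, 101, 239), (18, 101, 237), (19, 98, 242), (17, 100, 226), (19, 94, 239), (18, 95, 238), (121, 53, 116)]
new 150 [(111, 126, 176), (113, 93, 183), (20, 90, 244), (20, 91, 243), (16, 105, 192), (17, 109, 161), (17, 108, 221), (17, 105, 231), (17, 107, 226), (19, 99, 241), (16, 110, 218), (16, 109, 204), (18, 104, 232), (16, 111, 205), (17, 105, 230), (18, 95, 237), (19, 94, 240), (17, 93, 232), (112, 124, 119)]
old 114 [(150, 46, 105), (9, 141, 136), (10, 139, 138), (13, 122, 148), (18, 103, 232), (16, 100, 174), (23, 32, 246), (22, 32, 247), (23, 30, 247), (23, 32, 247), (23, 32, 2
[... 352 characters left out ...]
17), (10, 139, 119), (10, 138, 126), (0, 78, 125), (111, 125, 194), (111, 124, 199)]
old 228 [(111, 125, 194), (132, 58, 110), (10, 139, 136), (10, 137, 95), (15, 111, 142), (22, 37, 245), (23, 35, 246), (22, 41, 240), (20, 53, 220), (22, 41, 241), (22, 36, 246), (22, 41, 242), (19, 99, 239), (15, 113, 185), (10, 142, 124), (10, 139, 130), (122, 69, 145), (111, 125, 189), (111, 125, 204)]
old 258 [(111, 125, 191), (112, 114, 132), (10, 141, 123), (10, 141, 78), (14, 124, 103), (16, 108, 154), (21, 58, 115), (20, 53, 149), (20, 56, 160), (20, 56, 165), (20, 55, 162), (18, 73, 168), (19, 100, 240), (16, 113, 188), (9, 139, 123), (9, 139, 123), (114, 102, 175), (111, 124, 193), (111, 125, 198)]
```

```bash
cat > seals.py <<'E'
from meas import *
H,S,V=chan("old"); cam=d["old"]
roi=np.zeros_like(S,bool); roi[90:294,250:306]=1
br=(S<60)&roi
def yaw90(a): return (a+45)%90-45
# old tray: brown board edges above the round seal only (rows 85-250), plus plain end
m=((H<25)|(H>170))&(S>60)|((S<70)&(V>130)&(H<40)); m&=(np.mgrid[:420,:560][0]<285)&(abs(np.mgrid[:420,:560][1]-278)<45)
m=cv2.morphologyEx(m.astype(np.uint8),cv2.MORPH_OPEN,np.ones((3,3)))
b=max(blob(m),key=cv2.contourArea)[:,0]
Lp,Rp,Tp=[],[],[]
for r in range(92,250,2):
    xs=b[b[:,1]==r][:,0]; Lp.append((xs.min()-.5,r)); Rp.append((xs.max()+.5,r))
for c in range(256,302,2): Tp.append((c,b[b[:,0]==c][:,1].min()-.5))
def line(p):
    P=ray(p,cam,16)[:,:2].astype(np.float32); l=cv2.fitLine(P,cv2.DIST_HUBER,0,.01,.01).ravel(); return l[:2]*(1 if l[0]>0 else -1),l[2:]
(l,pl),(r,pr),(t,pt)=line(Lp),line(Rp),line(Tp)
u=(l+r)/2; u/=np.linalg.norm(u); n=np.array([u[1],-u[0]])   # u=tray y; n=tray x
mid=(pl@n+pr@n)/2; O=n*mid+u*(pt@u+106)
print("old u angle",np.degrees(np.arctan2(u[1],u[0])),np.degrees([np.arctan2(*k[::-1]) for k in (l,r,t)]),"width",abs(pl@n-pr@n),"O",O, "knob in tray",(np.array([556.3,-289.1])-O)@n,(np.array([556.3,-289.1])-O)@u)
for name,seed,z,rows in (("square",(282,114),70,(90,145)),("oblong",(274,174),66,(145,204)),("ball",(268,222),56,(204,250)),("round",(277,281),66,(266,294))):
    k=br&(V>215); rr=np.zeros_like(k); rr[rows[0]:rows[1]]=1
    c=blob(k&rr,seed,20)
    if name=="round": cc,rad=cv2.minEnclosingCircle(ray(c[:,0],cam,z)[:,:2].astype(np.float32)); cc=np.array(cc); s,a=2*rad,0
    else: cc,s,a=rect(c,cam,z)
    print(name,cc.round(1),"size",np.round(s,1),"ang",round(a,1),"in tray x,y",round((cc-O)@n,1),round((cc-O)@u,1),cv2.boundingRect(c))
    im["old"]=cv2.drawContours(im["old"].copy(),[c],-1,(0,0,255),1)
cv2.drawContours(im["old"],[b[:,None]],-1,(0,255,0),1)
cv2.imwrite("pics/dbg1.png",cv2.resize(im["old"][75:310,225:335],None,fx=2.5,fy=2.5,interpolation=cv2.INTER_NEAREST))
E
python3 seals.py
```

```text
new knob [656.1 263.7] r 11.0 board (array([576.42675781, 193.66659546]), (235.68685913085938, 63.879295349121094), 41.04424285888672) (248, 54, 68, 229)
old knob [ 556.3 -289.1] r 11.9 board (array([ 500.90048218, -204.86116028]), (66.52800750732422, 243.9395294189453), 32.86227798461914) (242, 83, 70, 225)
old u angle -57.03374 [-57.019024 -57.048462  32.349865] width 62.90445 O [ 493.05243 -192.77643] knob in tray -0.6501623335963274 115.23048388735187
square [ 452.4 -123.8] size [24.6 24.8] ang 30.3 in tray x,y -3.4 -80.0 (266, 98, 32, 33)
oblong [ 475.  -171.1] size [16.7 29. ] ang 41.9 in tray x,y 3.3 -28.0 (262, 160, 24, 35)
ball [ 506.2 -216.5] size [24.6 24.4] ang 33.0 in tray x,y 1.9 27.1 (263, 220, 27, 25)
round [ 533.5 -254.6] size 28.1 ang 0 in tray x,y -0.3 73.9 (265, 269, 25, 25)
```

View pics/dbg1.png

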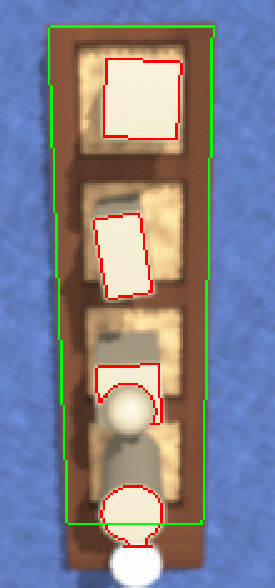

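The outlines sit on the top faces, and the measured sizes match the given ones (26, 18x30, 26 mm). The row positions are within 4 mm of the pockets. I'll shift round's centre about 1 mm because its contour takes in a sliver of the knob. Now I check the new tray's pockets and move the first seal.

```bash
cat > mv.py <<'E'
from h import *
NO=np.array([566.5,185.4]); NA=np.radians(41.1); NU=np.array([np.cos(NA),np.sin(NA)])
def go(p,yaw):
    o,_=best(p,yaw); bot.goto(list(map(float,p)),list(map(float,o)))
def move(xy,ang,py,z=40,up=140):
    g=lambda: {k:np.round(v,1).tolist() for k,v in bot.observe().items() if k in ("t","position","force","finger_gap","grip_force")}
    go((*xy,up),np.radians(ang))
    if bot.observe()["finger_gap"]<50 or bot.observe()["finger_gap"]>62: bot.gripper_to(56)
    bot.movel([*xy,z],v=120)
    bot.gripper_to(0); print("gripped",g())
    if bot.observe()["finger_gap"]<10: raise SystemExit("missed")
    bot.movel([*xy,z+8],v=40); bot.movel([*xy,up],v=150); print("lifted",g())
    t=NO+py*NU
    go((*t,up),NA-np.pi/2)
    bot.movel([*t,z+10],v=120); bot.movel([*t,z+.4],v=20); print("down",g())
    bot.gripper_to(56); print("released",g())
    bot.movel([*t,up],v=150)
E
python3 - <<'E'
from mv import *
import pickle
c=pickle.load(open("cams.pkl","rb"))["new"]
P=[[*(NO+y*NU),10] for y in (78,26,-26,-78)]; print("pocket floors project to",proj(P,c).round().tolist())
bot.gripper_to(56)
move((533,-253.8),33,-78)
cam=bot.camera_info("wrist"); cv2.imwrite("pics/p1.png",bot.snapshot("wrist")[:,:,::-1])
print(bot.observe()["t"])
E
```

```text
pocket floors project to [[281.0, 114.0], [281.0, 167.0], [281.0, 215.0], [281.0, 258.0]]
gripped {'t': 7.8, 'position': [533.8, -254.3, 41.2], 'force': [-0.2, -1.2, 4.8], 'grip_force': 58.8, 'finger_gap': 24.5}
lifted {'t': 9.0, 'position': [532.3, -253.4, 138.9], 'force': [0.0, -0.4, -0.8], 'grip_force': 58.8, 'finger_gap': 25.0}
down {'t': 12.3, 'position': [507.9, 134.2, 41.1], 'force': [-3.0, -0.4, 4.8], 'grip_force': 59.9, 'finger_gap': 25.1}
released {'t': 12.7, 'position': [507.6, 134.1, 40.2], 'force': [-0.4, 0.1, 0.1], 'grip_force': 0.0, 'finger_gap': 56.0}
13.6
```

View pics/p1.png

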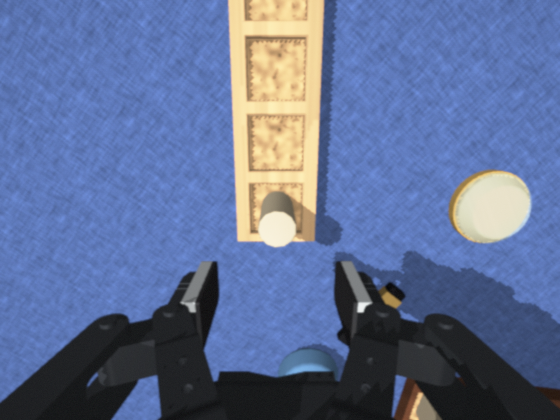

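Round stands upright in the farthest pocket (top at (278,229), foot inside the pocket), and contact forces stayed at about 5 N. Next: ball and oblong.

```bash
sed -i 's/z+.4\],v=20/z+.7],v=15/' mv.py; python3 - <<'E'
from mv import *
move((506.2,-216.5),33,-26)
move((475.0,-171.1),41.9,26)
cv2.imwrite("pics/p3.png",bot.snapshot("wrist")[:,:,::-1])
print(bot.observe()["t"])
E
```

```text
gripped {'t': 16.8, 'position': [507.0, -216.9, 41.2], 'force': [0.0, 0.5, 4.5], 'grip_force': 58.7, 'finger_gap': 24.9}
lifted {'t': 17.9, 'position': [505.5, -216.1, 138.9], 'force': [-0.8, 0.5, -1.5], 'grip_force': 58.3, 'finger_gap': 25.4}
down {'t': 21.4, 'position': [546.9, 168.3, 41.2], 'force': [-3.1, -0.5, 5.2], 'grip_force': 59.0, 'finger_gap': 25.7}
released {'t': 21.8, 'position': [546.9, 168.3, 40.5], 'force': [-0.0, 0.4, 0.3], 'grip_force': 0.0, 'finger_gap': 56.0}
gripped {'t': 26.0, 'position': [475.6, -171.4, 40.8], 'force': [-0.3, 0.2, 3.9], 'grip_force': 58.8, 'finger_gap': 17.3}
lifted {'t': 27.1, 'position': [474.3, -170.8, 139.0], 'force': [1.0, 0.1, -1.3], 'grip_force': 58.4, 'finger_gap': 17.5}
down {'t': 30.7, 'position': [586.1, 202.5, 40.9], 'force': [-1.7, -0.9, 2.6], 'grip_force': 59.1, 'finger_gap': 17.7}
released {'t': 31.2, 'position': [586.1, 202.5, 40.6], 'force': [-0.1, -0.0, -0.3], 'grip_force': 0.0, 'finger_gap': 55.9}
32.0167
```

View pics/p3.png

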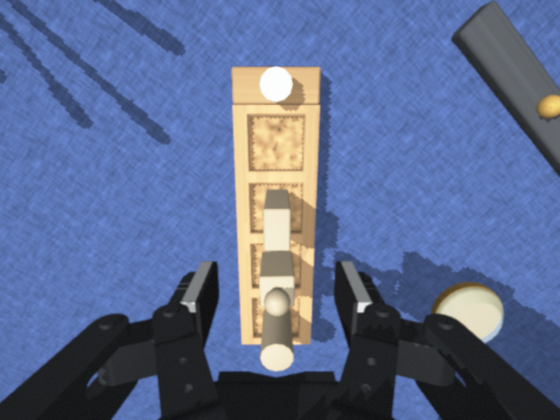

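Three seals stand upright and aligned: round (277,355), ball (277,300), oblong (277,225). The pocket next to the knob (277,143) is free. The last one is the square.

```bash
python3 - <<'E'
from mv import *
move((452.4,-123.8),30.3,78)
go((480,60,250),NA-np.pi/2); bot.hold(.3)
s=bot.snapshot("scene")[:,:,::-1]; cv2.imwrite("pics/s4.png",cv2.resize(s[120:260,300:500],None,fx=4,fy=4,interpolation=cv2.INTER_CUBIC))
print(bot.observe()["t"])
E
```

```text
gripped {'t': 35.1, 'position': [453.2, -124.1, 41.0], 'force': [-0.1, 0.6, 3.6], 'grip_force': 59.1, 'finger_gap': 25.4}
lifted {'t': 36.2, 'position': [451.7, -123.5, 138.9], 'force': [-0.3, -0.6, -0.5], 'grip_force': 58.8, 'finger_gap': 25.5}
down {'t': 39.7, 'position': [625.3, 236.7, 41.1], 'force': [-1.6, -0.8, 3.7], 'grip_force': 59.5, 'finger_gap': 25.3}
released {'t': 40.1, 'position': [625.2, 236.6, 40.5], 'force': [-0.4, 0.4, 0.3], 'grip_force': 0.0, 'finger_gap': 56.1}
42.2417
```

View pics/s4.png

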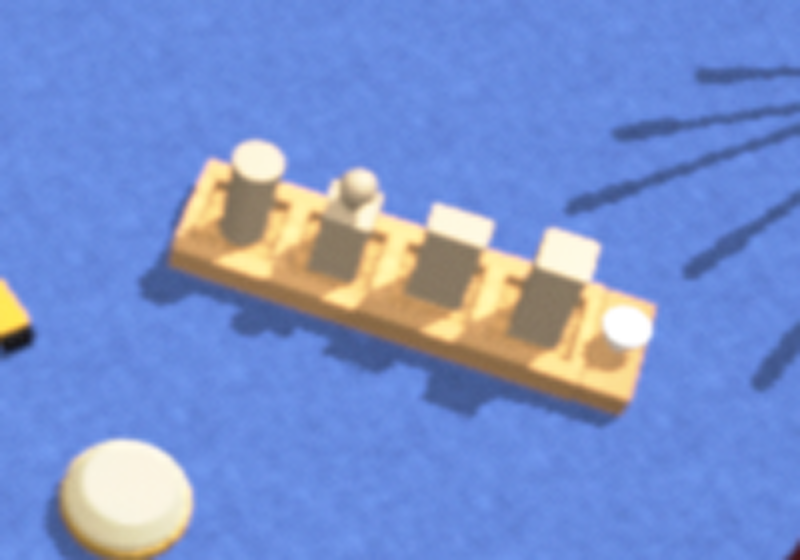

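All four stand upright in their pockets. From the far end to the knob (627,327): round (257,160), ball (358,187), oblong (460,225), square (568,255). That is the reverse order asked for.

```bash
python3 -c "
from rig import bot
print(bot.job_done())"
```

```text
the job is handed in; nothing more can be done
None
```

The job is handed in at about 42 s: all four seals stand upright in the pale tray in reverse order, with round farthest from the knob, then ball, oblong, and square next to it.

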